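# Snug up the boiler plug of a lever espresso machine

## Robot

A 7-joint arm with a two-finger parallel gripper is mounted at the origin on the work surface. World frame = base frame: x ahead of the robot, y to its left, z up, the work surface at z = 0. Lengths are in m, angles in rad, forces in N, time in s.
With the tool pointing down it reaches from about 0.35 to 0.775 m from the base axis. Payload 3.1 kg.
Tool frame: the origin (TCP) lies at the very end of the fingers, on their centre line; the grasp point (between the pads) lies bot.grip_depth behind it (bot.grip_depth is the distance from the TCP to the grasp point, in m); z points along the fingers, y is the line along which they close (so a half turn about z gives the same grasp; the last joint's range is limited). The gripper opens to 85 mm and grips with 20 to 120 N. Pads are 22 mm wide; open, the fingers measure 114 mm over their backs; the gripper's body (76 mm by 85 mm) begins 54 mm behind the grasp point. The pads swing forward as they close: fully open they stand 13 mm farther back than shut.
Start: joints at [-1.368, 0.311, 0.014, 1.512, -0.004, 1.319, -0.027], TCP at [0.133, 0.534, 0.231] pointing down, gripper open.
Joint ranges: [-2.7, 2.7], [-0.3, 1.91], [-1.27, 1.3], [0.12, 2.57], [-1.44, 4.58], [0.2, 2.03], [-3.05, 3.05]. Speed limits (rad/s): [2.79, 2.79, 3.14, 3.14, 3.14, 3.14, 3.14].

## Interface

Orientations are given as a unit quaternion [w, x, y, z].
In Python, from station import telemetry, imaging, ticket, bot gives the robot as it stands. The module is installed in compiled form; this text tells all that it offers.
- The arm moves only by the tool move_arm, never from a script. Its argument "series" is a list of rows, each an object with "slide": the shift along the tool's x, y, z as a fraction of full scale, a list of three; "turn": the turn, a rotation vector about the tool's x, y, z as a fraction of full scale, a list of three. In form: [{"slide": [tx, ty, tz], "turn": [wx, wy, wz]}, ...]. A call has 1 to 12 rows; each row shifts and turns the commanded pose from where the row before left it, along the tool's axes as they then stand; what a row does not reach is not made up. Full scale, the value 1, is 120 mm for a shift and 30 degrees for a turn. A row lasts 1/10 s, in which the tool goes at most 50 mm and 8.59 degrees, less where a joint would pass 70% of its speed; a pose out of reach is approached as far as the arm can. A call with a number of a shift or a turn outside -1 to 1 is refused whole. A call with a gripper value outside its range is refused whole. "jaw" is the closure, from -1 (fully open) to 1 (shut), set as the call begins (left out, the last holds). The fingers move at their own pace and stop on an object; "squeeze" is the grip in N (left out, the last holds). Time passes only in rows, so rows that do not move let the fingers close. It gives the time, the measured TCP pose, the force, the opening and the grip force at its end, in the units of the state.
- telemetry.state(): the state, without advancing time (a new reading comes with each control period).
- imaging.read_camera(name): name is "side" or "top" or "wrist"; returns a dict with "img" (480x640x3 uint8, blue, green, red), "z_map" (480x640 float32, m along the optical axis (not along the pixel's ray), 0 where there is no reading), "fx", "fy", "cx", "cy" (pixels), "D" ([k1, k2, p1, p2, k3] as OpenCV has them; the pictures are not rectified), "extrinsics" (4x4, takes a point from camera to world coordinates). Camera axes: x right, y down, z forward; pixel columns grow to the right and rows downward; lengths in m; the calibration is good to about 2 mm. A picture is of the moment at which its call begins.
- ticket.finish_job(): hands the job in; it is judged then, once.
Trained networks look in a picture, given as the dict that the camera call returned (one of the last four; its "shot" number tells which), for a name from the list of things; names that differ only in an ending like _2 or _b are one class to them, and where a whole thing is asked for, a point or a joint stands for the part that bears it (a point fixed in the world has none). Each returns a list of dicts, best first, with "confidence" (0 to 1); they miss things now and then, are a little off and sometimes report something else, mostly with a low value. They report only what shows in the picture. A call takes as long as a camera call. They do not tell look-alikes from the thing itself.
- imaging.masks_of(picture, query): "region" (480x640 bool, what is visible of it) and "bbox" ([left, top, width, height] in pixels, round what is visible of it).
- imaging.mark_of(picture, query): "centre" ([column, row] in pixels: a listed point, or the origin of a listed thing).
The state is a dict: "time_s": time; "joint_positions": joint angles; "dq": joint speeds; "joint_torque": joint torques, N m; "ee_pos": TCP position; "tool_rot": TCP orientation; "contact_force": force on the tool from outside, world axes, zero at the start; "moment": the same for the moment, N m; "grip_width": finger opening in m; "gripper_force": force on a finger pad.
Only numpy, scipy, OpenCV 4.12 (cv2) and the standard library are available. Lean on these libraries where they do the work, as an engineer would, in place of code of your own. Each camera call takes 0.05 s, during which the arm holds its last target. There are 200 camera calls.

## Task

The boiler of the lever espresso machine has been descaled and refilled through the port on its top, and the tapered brass plug there is only started by hand. Fit the steel T-handled plug key from the slatted tray over the plug's square head, turn the plug clockwise until it is snug in its taper (firmly tight, but not forced), then take the key off and stand it upright on the tray again. Leave the cups, tamper and tin where they are and do not shove the machine.

Things in the scene. Friction and masses are not known exactly. Their poses are not given: they have to be found in the camera images.
- machine: Small lever espresso machine, fixed: dark cast base 290 x 160 mm, upright chrome boiler 112 mm in diameter; its crown is 186 mm above the dresser, with a brass port boss 33 mm wide, top at 196 mm. Origin under the boiler axis, z up, x to the machine's front (group, portafilter, lever). Highest part: the lever's pivot, 118 mm in front, 215 mm up. A 202 mm high safety valve stands 34 mm behind the plug.
- plug: Tapered brass plug screwed into the port on the boiler's top, axis vertical. Origin on the axis, level with the boss's top; z up, x and y along the sides of its 16 x 16 mm square head. Right-hand thread: clockwise from above tightens, and it stays where it is left. No stop: it runs freely (0.04 N m) for 0.5 to 2.6 rad, each time different, then the taper bites.
- stem: The tapered, threaded stem of the plug, hidden in the port under the head; origin on the axis, inside the boiler.
- plug_top (a point): Centre of the top of the plug's head, 20 mm above the boss (216 mm above the dresser); axes of the plug. The head's sides are straight up to 16 mm, the bevelled tip above is 12.5 mm wide. Once the taper bites (0.15 N m) the torque climbs evenly, about 0.65 N m per radian turned, without springing back. Snug is about 0.5 N m on the key (0.4 to 0.65 is good); above 0.85 it is over-tight.
- key: Steel T-handled plug key, 74 mm tall, about 0.2 kg, standing on its socket end on the tray. Origin at the centre of its underside, z up the shank. Socket 26 mm square outside, 18 mm square inside (sides along the key's x and y), 15 mm deep; seated, with the socket's floor on the plug's top, the underside is 5 mm above the boss. Shank 13 mm thick.
- key_bar (a point): Centre of the key's T-bar, 66 mm above the key's underside; axes of the key. The bar is 80 mm long (x), 14 mm thick (y) and 16 mm high (z). A grip of 40 to 70 N holds it well against the turning; squeezing much harder only makes the wrist jerk.
- tray: Tray of seven ash wood slats, 200 mm (its x) by 300 mm (its y), fixed to the dresser; slats 22 mm wide run along y with 8 mm gaps. Origin under its centre; the top of the slats is 22 mm above the dresser.
- tamper: Bystander: steel tamper, 58 mm in diameter, 76 mm tall, standing on the tray. Origin under its centre.
- cup_a: Bystander: white espresso cup, 62 mm wide, 55 mm tall, standing on the tray. Origin under its centre, handle to its +y.
- cup_b: Bystander: the same cup, standing on the dresser between the tray and the machine, nearer the robot.
- tin: Bystander: round aluminium tin with a screw cap, 90 mm in diameter, 105 mm tall. Origin under its centre.
Mind the look-alikes: they are no part of the job. What is shaped like the key but orange or red is not meant.

How it is judged:
On the way, in this order (a step that is already met when the one before it is completed fails the run):
1. the key's socket is down over the plug's square head (horizontal distance between key and plug below 0.004 m and z of key in the frame of plug below 0.01 m and angle between key's own z axis and vertical below 0.15 rad), for 0.2 s.
2. the plug is turned with the key until its taper is wedged snug (at least 9 N between stem and port) (all of step 1 and contact force between stem and machine above 9 N), for 0.2 s.
At the end, for the whole second after the job is handed in: The plug stays wedged in its taper with 9 to 34 N between stem and port (left by about 0.35 to 0.7 N m on the key); the key stands upright (within 0.12 rad) and still on the tray's slats, its foot within the tray's outline (contact force between stem and machine between 9 and 34 N and x of key in the frame of tray between -0.1 and 0.1 m and y of key in the frame of tray between -0.15 and 0.15 m and z of key in the frame of tray between 0.017 and 0.028 m and angle between key's own z axis and vertical below 0.12 rad and linear speed of key below 0.02 m/s); the robot touches nothing.
It fails at once if the plug is over-tightened: more than 50 N between stem and port (about 0.95 N m on the key) (contact force between stem and machine above 50 N).
It fails at once if the robot shoves the machine with more than 25 N (contact force between any of the fingers, the arm and machine above 25 N).
It fails at once if a cup, the tamper or the tin is moved more than 20 mm or tipped more than 0.3 rad (distance of any of cup_a, cup_b, tamper, tin from where it was at the start of the episode above 0.02 m or angle between any of cup_a, cup_b, tamper, tin's own z axis and vertical above 0.3 rad).
It also fails if it takes over 59 s, if anything falls off the work surface, if the arm or the gripper's body presses on something with over 40 N, if the wrist force passes 120 N, or if a joint passes its speed limit or range.

## Working session

There is one attempt and no reset: what is moved stays moved. The work goes in short steps, Python scripts to look and compute and a tool call to move; the robot and the scene stay as the last step left them, time stands still between calls to the robot, and variables do not carry over. Pictures are saved under pics/ and viewed, at most 10 in all, crops included, and the job is handed in when it is done.

Besides the shell and the picture viewer there is one more tool, called after "Call:" by a JSON object that holds its "api" and its "payload", one argument or row to a line. move_arm: Moves the arm, as the interface text tells. Shift numbers are shares of 120 mm and turn numbers shares of 30 degrees, none past 1 either way. Its arguments: {"type":"object","properties":{"series":{"type":"array","items":{"type":"object","properties":{"slide":{"type":"array","items":{"type":"number"}},"turn":{"type":"array","items":{"type":"number"}}}}},"jaw":{"type":"number"},"squeeze":{"type":"number"}},"required":["series"]}

```bash
mkdir -p pics
cat > h.py <<'E'
import numpy as np,cv2
from station import telemetry,imaging,ticket,bot
from scipy.spatial.transform import Rotation as R
def K(p): return np.array([[p['fx'],0,p['cx']],[0,p['fy'],p['cy']],[0,0,1]])
def ray(p,uv):
    n=cv2.undistortPoints(np.array(uv,float).reshape(-1,1,2),K(p),np.array(p['D'],float)).reshape(-1,2)
    return np.c_[n,np.ones(len(n))]
def at_z(p,uv,z):
    T=np.array(p['extrinsics']);d=ray(p,uv)@T[:3,:3].T;o=T[:3,3]
    return o+d*((z-o[2])/d[:,2])[:,None]
def cloud(p,mask):
    v,u=np.nonzero(mask&(p['z_map']>0));T=np.array(p['extrinsics'])
    return (ray(p,np.c_[u,v])*p['z_map'][v,u][:,None])@T[:3,:3].T+T[:3,3]
def pose():
    s=telemetry.state();q=s['tool_rot'];return np.array(s['ee_pos']),R.from_quat([q[1],q[2],q[3],q[0]]),s
E
python3 - <<'E'
from h import *
print(bot.grip_depth);P,r,s=pose();print(P,r.as_matrix().round(3),s['time_s'],s['grip_width'])
im=[]
for c in('top','side'):
    p=imaging.read_camera(c);im.append(p['img'])
    print(c,np.array(p['extrinsics']).round(3).tolist())
    for n in('key','key_bar','plug_top','plug','cup_b','tin','tamper','tray','machine'):
        for d in imaging.mark_of(p,n)[:3]:
            u=d['centre'];z={'key':.022,'key_bar':.088,'plug_top':.216,'plug':.196,'tamper':.022,'tray':.022}.get(n,0)
            print(n,np.round(u),round(d['confidence'],2),at_z(p,[u],z)[0].round(3))
cv2.imwrite('pics/a.png',im[0]);cv2.imwrite('pics/b.png',im[1])
E
```

```text
0.0187
[0.13309057 0.53292135 0.23023116] [[-0.97   0.242 -0.   ]
 [ 0.242  0.97  -0.002]
 [-0.    -0.002 -1.   ]] 0.0 0.08546436021342892
top [[0.019, -0.998, 0.06, 0.392], [-1.0, -0.019, -0.001, 0.006], [0.002, -0.06, -0.998, 1.606], [0.0, 0.0, 0.0, 1.0]]
key [382. 228.] 0.78 [ 0.502 -0.171  0.022]
key [329. 239.] 0.69 [ 0.47  -0.033  0.022]
key [333. 190.] 0.56 [ 0.6   -0.041  0.022]
key_bar [329. 242.] 0.69 [ 0.459 -0.031  0.088]
key_bar [334. 189.] 0.55 [ 0.594 -0.041  0.088]
key_bar [385. 228.] 0.53 [ 0.497 -0.174  0.088]
plug_top [239. 184.] 0.47 [0.584 0.184 0.216]
plug_top [164. 244.] 0.17 [0.442 0.356 0.216]
plug [242. 184.] 0.59 [0.587 0.18  0.196]
cup_b [453. 248.] 0.74 [ 0.452 -0.367  0.   ]
cup_b [295. 281.] 0.58 [0.358 0.055 0.   ]
tin [161. 245.] 0.84 [0.447 0.416 0.   ]
tamper [426. 211.] 0.87 [ 0.55  -0.29   0.022]
tamper [378. 231.] 0.45 [ 0.494 -0.163  0.022]
tamper [297. 284.] 0.33 [0.351 0.049 0.022]
tray [416. 236.] 0.63 [ 0.482 -0.262  0.022]
tray [162. 243.] 0.43 [0.452 0.408 0.022]
machine [236. 184.] 0.72 [0.615 0.22  0.   ]
machine [249. 192.] 0.56 [0.592 0.183 0.   ]
side [[0.982, -0.146, 0.123, 0.38], [-0.19, -0.728, 0.659, -0.587], [-0.007, -0.67, -0.742, 0.843], [0.0, 0.0, 0.0, 1.0]]
key [312. 305.] 0.91 [ 0.465 -0.05   0.022]
key [337. 353.] 0.88 [ 0.494 -0.171  0.022]
key [369. 297.] 0.63 [ 0.591 -0.054  0.022]
key_bar [373. 278.] 0.84 [ 0.595 -0.053  0.088]
key_bar [342. 336.] 0.67 [ 0.501 -0.173  0.088]
key_bar [308. 289.] 0.6 [ 0.457 -0.054  0.088]
plug_top [346. 163.] 0.47 [0.585 0.173 0.216]
plug [345. 166.] 0.45 [0.588 0.189 0.196]
cup_b [260. 284.] 0.96 [0.361 0.043 0.   ]
cup_b [334. 451.] 0.88 [ 0.45  -0.351  0.   ]
tamper [383. 409.] 0.7 [ 0.551 -0.301  0.022]
tray [344. 404.] 0.76 [ 0.484 -0.277  0.022]
machine [341. 225.] 0.67 [0.585 0.189 0.   ]
```

Run:
```python
import cv2,numpy as np
a=cv2.imread('pics/a.png');b=cv2.imread('pics/b.png')
o=np.hstack([cv2.resize(a[140:320,130:330],(400,360)),cv2.resize(a[140:320,290:490],(400,360))])
c=cv2.resize(b[260:380,240:420],(400,240))
d=cv2.resize(b[120:240,240:440],(400,240))
cv2.imwrite('pics/c.png',np.vstack([o,np.hstack([c,d])]))
```

```text
(no output)
```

View pics/b.png

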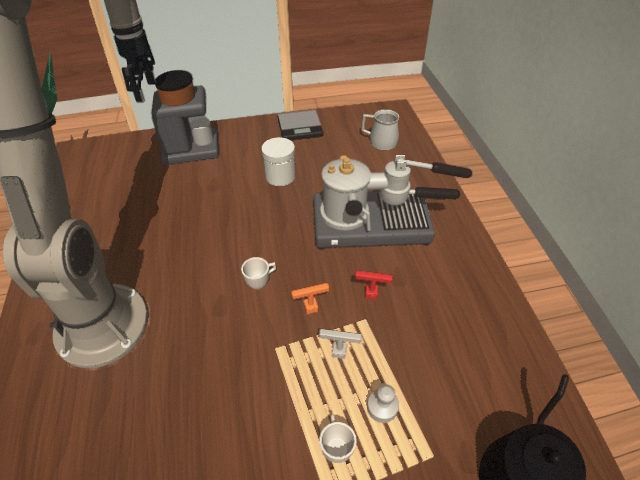

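View pics/c.png

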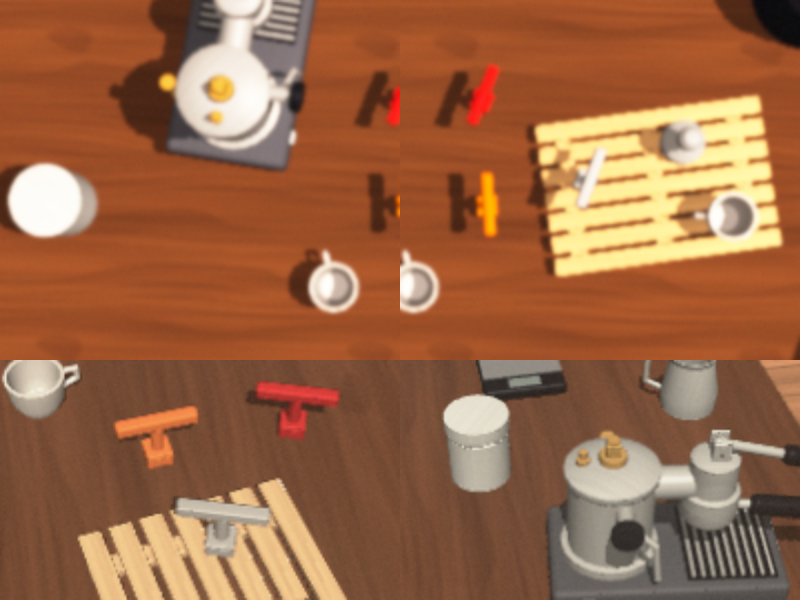

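The candidates in the side picture are steel (340,340) on the tray, orange (310,295) and red (373,285). The steel one on the slats fits the description, and the enlarged crop confirms it. The plug is the larger brass square at about (346,163), with the safety valve behind it. Next I go above the plug for a wrist view.

```bash
cat >> h.py <<'E'
def plan(target,yaw=None):
    P,r,s=pose();d=r.inv().apply(np.array(target)-P)/.12
    n=np.linalg.norm(d)/.4
    x=r.as_matrix()[:,0];y0=np.degrees(np.arctan2(x[1],x[0]))
    out=f'tool delta(frac) {d.round(3)} rows {n:.1f} yaw now {y0:.2f}'
    if yaw is not None: out+=f' turn z frac total {-((yaw-y0+180)%360-180)/30:.3f}'
    print(out)
E
python3 - <<'E'
from h import *
p=imaging.read_camera('wrist');P,r,s=pose()
T=np.array(p['extrinsics']);print('cam in tool',r.inv().apply(T[:3,3]-P),(r.inv().as_matrix()@T[:3,:3]).round(2).tolist(),p['fx'])
plan([.585,.18,.40])
E
```

```text
cam in tool [ 0.07842248 -0.00064952 -0.14354216] [[0.0, -0.95, -0.31], [1.0, -0.0, 0.0], [-0.0, -0.31, 0.95]] 360.0825903882335
tool delta(frac) [-4.366 -1.947 -1.406] rows 12.5 yaw now 165.98
```

Call:
{"api": "move_arm", "payload": {
  "series": [
    {"slide":[-0.36,-0.16,-0.1],"turn":[0,0,0]},
    {"slide":[-0.36,-0.16,-0.1],"turn":[0,0,0]},
    {"slide":[-0.36,-0.16,-0.1],"turn":[0,0,0]},
    {"slide":[-0.36,-0.16,-0.1],"turn":[0,0,0]},
    {"slide":[-0.36,-0.16,-0.1],"turn":[0,0,0]},
    {"slide":[-0.36,-0.16,-0.1],"turn":[0,0,0]},
    {"slide":[-0.36,-0.16,-0.1],"turn":[0,0,0]},
    {"slide":[-0.36,-0.16,-0.1],"turn":[0,0,0]},
    {"slide":[-0.36,-0.16,-0.1],"turn":[0,0,0]},
    {"slide":[-0.36,-0.16,-0.1],"turn":[0,0,0]},
    {"slide":[-0.36,-0.16,-0.1],"turn":[0,0,0]},
    {"slide":[-0.36,-0.16,-0.1],"turn":[0,0,0]}
  ]
}}

```text
time_s: 2.25
ee_pos: [0.5815, 0.1835, 0.376]
tool_rot: [0.0, 0.122, 0.993, 0.0]
contact_force: [1.2, 0.6, -0.0]
grip_width: 0.0854
gripper_force: 0.0
```

Call:
{"api": "move_arm", "payload": {
  "series": [
    {"slide":[0,0,0],"turn":[0,0,0]},
    {"slide":[0,0,0],"turn":[0,0,0]},
    {"slide":[0,0,0],"turn":[0,0,0]}
  ]
}}

```text
time_s: 2.55
ee_pos: [0.5796, 0.1859, 0.375]
tool_rot: [-0.001, 0.121, 0.993, 0.001]
contact_force: [-0.1, 1.0, -0.4]
grip_width: 0.0854
gripper_force: 0.0
```

Run:
```python
from h import *
p=imaging.read_camera('wrist');P,r,s=pose();print(P,np.round(s['joint_positions'],2),s['moment'],s['contact_force'])
np.savez('w1.npz',**{k:np.array(v) for k,v in p.items()})
for n,z in(('plug_top',.216),('plug',.196)):
    for d in imaging.mark_of(p,n)[:2]: print(n,np.round(d['centre'],1),d['confidence'],at_z(p,[d['centre']],z)[0].round(4))
u,v=map(int,cv2.projectPoints(np.linalg.inv(p['extrinsics'])[:3,:3]@np.array([.585,.18,.216])+np.linalg.inv(p['extrinsics'])[:3,3],np.zeros(3),np.zeros(3),K(p),np.array(p['D'],float))[0].ravel());print(u,v)
u=max(50,min(590,u));v=max(40,min(440,v))
c=p['img'][v-40:v+40,u-50:u+50];cv2.imwrite('pics/d.png',cv2.resize(c,(750,600),interpolation=cv2.INTER_CUBIC));print(u-50,v-40)
```

```text
[0.57929432 0.18634217 0.37516687] [-0.55  0.43  0.36  1.02 -0.15  1.72  1.09] [-0.01231803  0.02180164 -0.07944805] [0.40548077 0.49556128 0.57411018]
plug_top [319.5 221.5] 0.95 [0.5878 0.1869 0.216 ]
plug [318.1 212.1] 0.86 [0.5843 0.1867 0.196 ]
311 220
261 180
```

View pics/d.png

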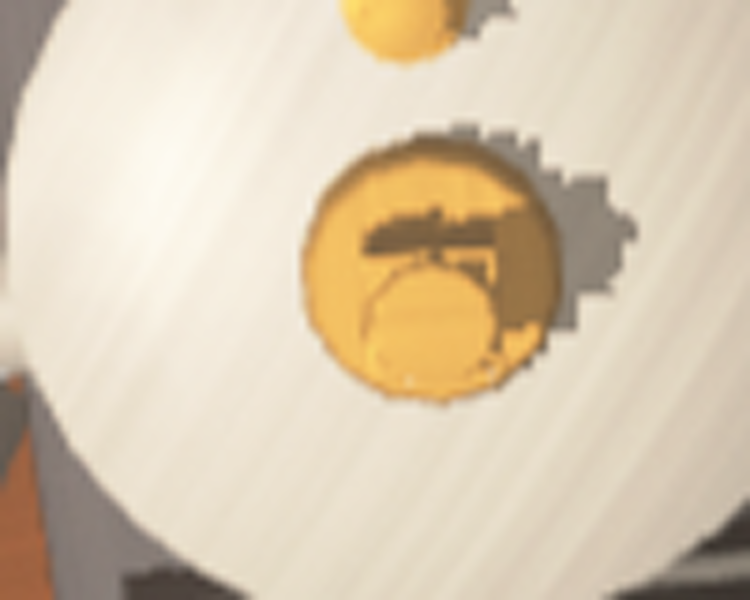

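The tip circle is centred at about px (318,223). The head's right and left sides (columns 309 and 327) run vertically in the picture, so the head is aligned with the present tool yaw to within a few degrees. The safety valve is at (315,181). Next I refine the centre with depth and plan the move to the key.

Run:
```python
from h import *
p=np.load('w1.npz')
m=np.zeros((480,640),bool);m[195:245,295:345]=1
c=cloud(p,m);t=c[(c[:,2]>.210)];print('top',len(t),t.mean(0),(t.min(0)+t.max(0))/2,np.ptp(t,0),c[:,2].max())
print(at_z(p,[[318.4,223.3]],.216))
b=c[(c[:,2]>.192)&(c[:,2]<.199)];(x,y),rad=cv2.minEnclosingCircle(b[:,:2].astype(np.float32));print('boss',x,y,rad)
# rotation of edge: vertical image line at right side through (327.2,209)-(327.2,224)
a=at_z(p,[[327.2,207],[327.2,225]],.212);d=a[0]-a[1];print('edge yaw',np.degrees(np.arctan2(d[1],d[0])))
plan([.499,-.172+.0,.25])
```

```text
top 329 [0.58727314 0.18580719 0.21536874] [0.58835821 0.1854348  0.21421931] [0.01810391 0.01765944 0.00812937] 0.21828399549559518
[[0.58916787 0.18558211 0.216     ]]
boss 0.5882903337478638 0.1854698210954666 0.0166793130338192
edge yaw 166.6547475141255
tool delta(frac) [-0.065 -3.06   1.042] rows 8.1 yaw now 166.16
```

Call:
{"api": "move_arm", "payload": {
  "series": [
    {"slide":[0,-0.38,0],"turn":[0,0,0]},
    {"slide":[0,-0.38,0],"turn":[0,0,0]},
    {"slide":[0,-0.38,0.1],"turn":[0,0,0]},
    {"slide":[0,-0.38,0.15],"turn":[0,0,0]},
    {"slide":[0,-0.38,0.15],"turn":[0,0,0]},
    {"slide":[0,-0.38,0.15],"turn":[0,0,0]},
    {"slide":[0,-0.38,0.15],"turn":[0,0,0]},
    {"slide":[0,-0.38,0.15],"turn":[0,0,0]},
    {"slide":[0,0,0.15],"turn":[0,0,0]},
    {"slide":[0,0,0],"turn":[0,0,0]},
    {"slide":[0,0,0],"turn":[0,0,0]},
    {"slide":[0,0,0],"turn":[0,0,0]}
  ]
}}

```text
time_s: 3.9
ee_pos: [0.4934, -0.1674, 0.2564]
tool_rot: [0.001, 0.12, 0.993, 0.0]
contact_force: [1.6, 0.3, 0.0]
grip_width: 0.0854
gripper_force: 0.0
```

Run:
```python
from h import *
p=imaging.read_camera('wrist');P,r,s=pose();print(P,np.round(s['joint_positions'],2))
for n,z in(('key_bar',.096),('key',.022)):
    for d in imaging.mark_of(p,n)[:2]: print(n,np.round(d['centre'],1),d['confidence'],at_z(p,[d['centre']],z)[0].round(4))
for d in imaging.masks_of(p,'key')[:2]:
    print(d['confidence'],d['bbox']);c=cloud(p,d['region'])
    for lo,hi in((.085,.105),(.02,.06)):
        t=c[(c[:,2]>lo)&(c[:,2]<hi)]
        if len(t)>20:
            (x,y),wh,a=cv2.minAreaRect(t[:,:2].astype(np.float32));print(lo,len(t),(x,y),wh,a,t.mean(0))
cv2.imwrite('pics/e.png',p['img'])
np.savez('w2.npz',**{k:np.array(v) for k,v in p.items()})
```

```text
[ 0.49334015 -0.16772552  0.25646175] [-0.12  0.25  0.52  1.56 -0.13  1.36  1.75]
key_bar [442.9 137.9] 0.96 [ 0.4573 -0.0515  0.096 ]
key_bar [313.4 217.2] 0.72 [ 0.4975 -0.1709  0.096 ]
key [314.3 196.5] 0.95 [ 0.4952 -0.1697  0.022 ]
key [419.2 136.4] 0.89 [ 0.46   -0.0511  0.022 ]
0.78 [409.4, 93.5, 50.7, 94.6]
0.02 441 (0.46219897270202637, -0.047285113483667374) (0.025872262194752693, 0.01760673336684704) 3.671443462371826 [ 0.46126314 -0.0487543   0.02719079]
0.66 [298.9, 165.2, 27.8, 95.3]
0.085 1406 (0.4955751597881317, -0.17125293612480164) (0.013998893089592457, 0.07938387244939804) 70.48143005371094 [ 0.49357969 -0.17061042  0.0963275 ]
0.02 307 (0.5097973346710205, -0.17588509619235992) (0.028125060722231865, 0.09259849786758423) 75.05652618408203 [ 0.49457935 -0.17288828  0.03951543]
```

View pics/e.png

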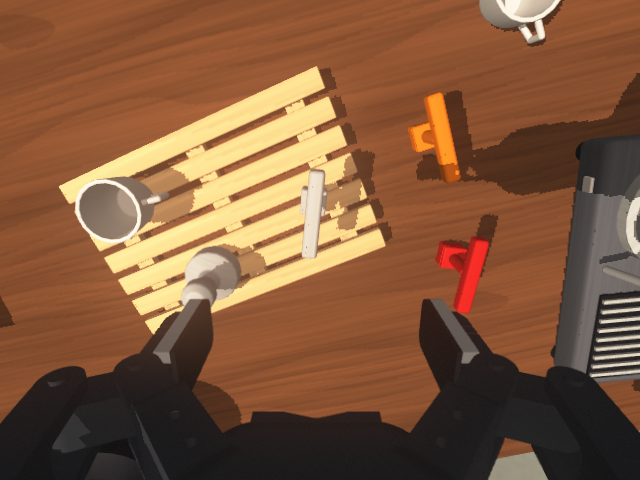

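Run:
```python
from h import *
plan([.4956,-.1713,.069],160.5)
```

```text
tool delta(frac) [-0.026 -0.016  1.559] rows 3.9 yaw now 166.10 turn z frac total 0.187
```

Call:
{"api": "move_arm", "payload": {
  "series": [
    {"slide":[-0.026,-0.016,0.3],"turn":[0,0,0.187]},
    {"slide":[0,0,0.3],"turn":[0,0,0]},
    {"slide":[0,0,0.3],"turn":[0,0,0]},
    {"slide":[0,0,0.2],"turn":[0,0,0]},
    {"slide":[0,0,0],"turn":[0,0,0]},
    {"slide":[0,0,0],"turn":[0,0,0]},
    {"slide":[0,0,0],"turn":[0,0,0]}
  ]
}}

```text
time_s: 4.8
ee_pos: [0.4962, -0.1726, 0.1253]
tool_rot: [0.002, 0.17, 0.985, -0.0]
contact_force: [0.3, 0.0, 0.7]
grip_width: 0.0855
gripper_force: 0.0
```

Run:
```python
from h import *
plan([.4956,-.1713,.069],160.5);print(pose()[1].as_matrix()[:,2])
```

```text
tool delta(frac) [0.011 0.009 0.469] rows 1.2 yaw now 160.38 turn z frac total -0.004
[ 0.00386554 -0.00110243 -0.99999192]
```

Call:
{"api": "move_arm", "payload": {
  "series": [
    {"slide":[0.011,0.009,0.2],"turn":[0,0,0]},
    {"slide":[0,0,0.15],"turn":[0,0,0]},
    {"slide":[0,0,0.12],"turn":[0,0,0]},
    {"slide":[0,0,0],"turn":[0,0,0]},
    {"slide":[0,0,0],"turn":[0,0,0]}
  ]
}}

```text
time_s: 5.3
ee_pos: [0.4949, -0.171, 0.0684]
tool_rot: [0.001, 0.17, 0.985, -0.0]
contact_force: [0.6, 0.6, -0.2]
grip_width: 0.0859
gripper_force: 0.0
```

Call:
{"api": "move_arm", "payload": {
  "series": [
    {"slide":[0,0,0]},
    {"slide":[0,0,0]},
    {"slide":[0,0,0]},
    {"slide":[0,0,0]},
    {"slide":[0,0,0]},
    {"slide":[0,0,0]},
    {"slide":[0,0,0]},
    {"slide":[0,0,0]},
    {"slide":[0,0,0]},
    {"slide":[0,0,0]},
    {"slide":[0,0,0]},
    {"slide":[0,0,0]}
  ],
  "jaw": 1,
  "squeeze": 55
}}

```text
validation failed for argument at $.se...
```

Call:
{"api": "move_arm", "payload": {
  "series": [
    {"slide":[0,0,0],"turn":[0,0,0]},
    {"slide":[0,0,0],"turn":[0,0,0]},
    {"slide":[0,0,0],"turn":[0,0,0]},
    {"slide":[0,0,0],"turn":[0,0,0]},
    {"slide":[0,0,0],"turn":[0,0,0]},
    {"slide":[0,0,0],"turn":[0,0,0]},
    {"slide":[0,0,0],"turn":[0,0,0]},
    {"slide":[0,0,0],"turn":[0,0,0]},
    {"slide":[0,0,0],"turn":[0,0,0]},
    {"slide":[0,0,0],"turn":[0,0,0]}
  ],
  "jaw": 1,
  "squeeze": 55
}}

```text
time_s: 6.3
ee_pos: [0.4939, -0.1705, 0.0671]
tool_rot: [0.0, 0.17, 0.985, 0.0]
contact_force: [-1.9, 0.4, 3.5]
grip_width: 0.0132
gripper_force: 55.0
```

Call:
{"api": "move_arm", "payload": {
  "series": [
    {"slide":[0,0,-0.2],"turn":[0,0,0]},
    {"slide":[0,0,-0.3],"turn":[0,0,0]},
    {"slide":[0,0,-0.3],"turn":[0,0,0]},
    {"slide":[0,0,-0.3],"turn":[0,0,0]},
    {"slide":[0,0,-0.3],"turn":[0,0,0]},
    {"slide":[0,0,-0.3],"turn":[0,0,0]},
    {"slide":[0,0,-0.3],"turn":[0,0,0]},
    {"slide":[0,0,0],"turn":[0,0,0]},
    {"slide":[0.04,0.2,0],"turn":[0,0,0]},
    {"slide":[0.04,0.3,0],"turn":[0,0,0]},
    {"slide":[0.04,0.3,0],"turn":[0,0,0]},
    {"slide":[0.04,0.3,0],"turn":[0,0,0]}
  ]
}}

```text
time_s: 7.5
ee_pos: [0.5191, -0.0387, 0.3048]
tool_rot: [-0.002, 0.171, 0.985, -0.0]
contact_force: [1.1, 1.1, -2.9]
grip_width: 0.0133
gripper_force: 54.3
```

Call:
{"api": "move_arm", "payload": {
  "series": [
    {"slide":[0.02,0.3,0],"turn":[0,0,0]},
    {"slide":[0.02,0.3,0],"turn":[0,0,0]},
    {"slide":[0.02,0.3,0],"turn":[0,0,0]},
    {"slide":[0.02,0.3,0],"turn":[0,0,0]},
    {"slide":[0.02,0.3,0],"turn":[0,0,0]},
    {"slide":[0,0.3,0],"turn":[0,0,0]},
    {"slide":[0,0.16,0],"turn":[0,0,0]},
    {"slide":[0,0,0],"turn":[0,0,-0.2]},
    {"slide":[0,0,0],"turn":[0,0,0]},
    {"slide":[0,0,0],"turn":[0,0,0]},
    {"slide":[0,0,0],"turn":[0,0,0]},
    {"slide":[0,0,0],"turn":[0,0,0]}
  ]
}}

```text
time_s: 8.7
ee_pos: [0.5876, 0.1848, 0.3068]
tool_rot: [-0.0, 0.12, 0.993, -0.0]
contact_force: [0.1, 0.2, -1.8]
grip_width: 0.013
gripper_force: 54.3
```

Run:
```python
from h import *
P,r,s=pose();print(P,r.as_matrix()[:,2].round(4),s['contact_force'],s['moment'],s['time_s'],s['grip_width'],np.round(s['joint_positions'],2))
plan([.5883,.1856,.290],166.65)
p=imaging.read_camera('wrist')
m=np.zeros((480,640),bool);m[:,200:440]=1
c=cloud(p,m);c=c[np.linalg.norm(c[:,:2]-P[:2],axis=1)<.07]
for lo in np.arange(.21,.36,.01):
  t=c[(c[:,2]>lo)&(c[:,2]<lo+.01)]
  if len(t)>30:print(round(lo,3),len(t),t.mean(0).round(4))
t=c[c[:,2]>P[2]+.015]
(x,y),wh,a=cv2.minAreaRect(t[:,:2].astype(np.float32));print((x,y),wh,a,t[:,2].mean())
ps=imaging.read_camera('side')
for n,z in(('key_bar',P[2]+.0187),):
  for d in imaging.mark_of(ps,n)[:3]: print(n,d['centre'],d['confidence'],at_z(ps,[d['centre']],z)[0])
o=np.vstack([cv2.resize(p['img'][130:290,240:440],(500,400))[:300],cv2.resize(ps['img'][100:220,250:450],(500,300))]);cv2.imwrite('pics/f.png',o)
```

```text
[0.58764776 0.18482312 0.30684054] [-1.e-04 -2.e-04 -1.e+00] [ 0.10009262  0.16970392 -1.81886427] [-0.00111002  0.08674955 -0.04083752] 8.7 0.013001883934413391 [-0.55  0.44  0.35  1.17 -0.15  1.56  1.1 ]
tool delta(frac) [-0.004  0.008  0.14 ] rows 0.4 yaw now 166.24 turn z frac total -0.014
0.21 222 [0.5828 0.1868 0.2144]
0.26 35 [0.5786 0.189  0.2666]
0.27 61 [0.5782 0.188  0.2753]
0.28 270 [0.5834 0.1864 0.2829]
0.31 405 [0.5781 0.1867 0.3165]
0.32 977 [0.5728 0.1878 0.3255]
0.33 7440 [0.5818 0.1856 0.336 ]
0.34 1422 [0.5818 0.1856 0.3451]
0.35 3590 [0.5783 0.1876 0.3556]
(0.5860195159912109, 0.1855389028787613) (0.06446803361177444, 0.07026216387748718) 26.300514221191406 0.3698838062865131
key_bar [348.4, 116.4] 0.9 [0.5898865  0.18730857 0.32554054]
key_bar [373.0, 275.9] 0.88 [ 0.52840508 -0.21681171  0.32554054]
key_bar [308.8, 289.6] 0.73 [ 0.43393329 -0.22235444  0.32554054]
```

View pics/f.png

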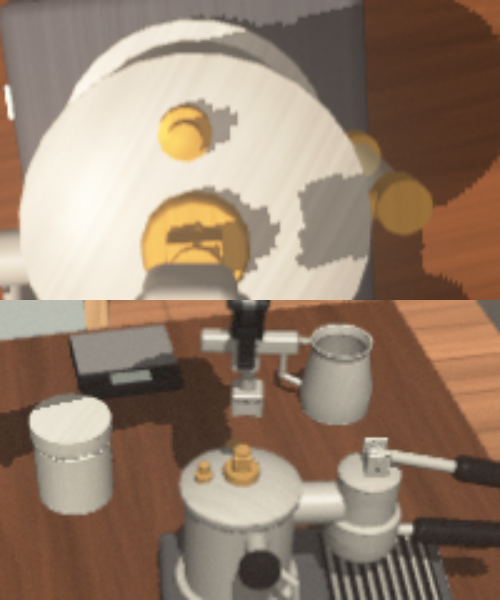

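Run:
```python
from h import *
P,r,s=pose();p=imaging.read_camera('wrist')
c=cloud(p,np.ones((480,640),bool));l=r.inv().apply(c-P)
for z0,z1 in((-.032,-.022),(-.025,-.013)):
  b=l[(abs(l[:,1])<.02)&(l[:,2]>z0)&(l[:,2]<z1)&(abs(l[:,0])<.05)]
  e=b[b[:,0]>.022];print(len(b),'x range',np.percentile(b[:,0],[.5,99.5]),'end y range',np.percentile(e[:,1],[1,50,99]) if len(e) else '')
k=l[(abs(l[:,1])<.03)&(l[:,2]>.025)&(l[:,2]<.06)&(abs(l[:,0])<.03)]
print('socket',len(k),np.percentile(k[:,0],[1,99]),np.percentile(k[:,1],[1,99]),np.percentile(k[:,2],[1,99]))
g=l[(l[:,2]<-.02)&(abs(l[:,1])<.04)&(l[:,2]>-.05)];
```

```text
7451 x range [-0.03439038  0.03741452] end y range [-0.00750334 -0.00083747  0.00617891]
1161 x range [0.00669353 0.03764255] end y range [-0.00734687 -0.0004933   0.00617544]
socket 125 [-0.00276871  0.01092081] [-0.01340537  0.01276721] [0.02504876 0.04418162]
```

Run:
```python
from h import *
plan([.5864,.1866,.267],166.65)
```

```text
tool delta(frac) [0.013 0.006 0.334] rows 0.8 yaw now 166.33 turn z frac total -0.011
```

Call:
{"api": "move_arm", "payload": {
  "series": [
    {"slide":[0.013,0.006,0.15],"turn":[0,0,-0.01]},
    {"slide":[0,0,0.15],"turn":[0,0,0]},
    {"slide":[0,0,0.03],"turn":[0,0,0]},
    {"slide":[0,0,0],"turn":[0,0,0]},
    {"slide":[0,0,0],"turn":[0,0,0]},
    {"slide":[0,0,0],"turn":[0,0,0]}
  ]
}}

```text
time_s: 9.5
ee_pos: [0.587, 0.1869, 0.2686]
tool_rot: [0.001, 0.116, 0.993, 0.0]
contact_force: [0.2, -0.5, -2.6]
grip_width: 0.0134
gripper_force: 54.2
```

Run:
```python
from h import *
plan([.5864,.1866,.267],166.65)
```

```text
tool delta(frac) [ 0.005 -0.003  0.013] rows 0.0 yaw now 166.66 turn z frac total 0.000
```

Good. Now a slow descent, watching the force.

Call:
{"api": "move_arm", "payload": {
  "series": [
    {"slide":[0.004,-0.002,0.04],"turn":[0,0,0]},
    {"slide":[0,0,0.03],"turn":[0,0,0]},
    {"slide":[0,0,0.03],"turn":[0,0,0]},
    {"slide":[0,0,0],"turn":[0,0,0]}
  ]
}}

```text
time_s: 9.9
ee_pos: [0.5855, 0.1866, 0.2544]
tool_rot: [-0.001, 0.116, 0.993, -0.0]
contact_force: [-0.1, 0.3, -1.8]
grip_width: 0.0132
gripper_force: 54.2
```

Call:
{"api": "move_arm", "payload": {
  "series": [
    {"slide":[0,0,0.025],"turn":[0,0,0]},
    {"slide":[0,0,0.025],"turn":[0,0,0]},
    {"slide":[0,0,0.015],"turn":[0,0,0]},
    {"slide":[0,0,0],"turn":[0,0,0]},
    {"slide":[0,0,0],"turn":[0,0,0]}
  ]
}}

```text
time_s: 10.4
ee_pos: [0.5858, 0.1867, 0.2475]
tool_rot: [-0.0, 0.116, 0.993, 0.0]
contact_force: [-0.2, 0.6, -1.6]
grip_width: 0.0131
gripper_force: 54.2
```

Run:
```python
from h import *
P,r,s=pose();print(P,s['contact_force'],s['moment'])
plan([.5864,.1866,.246],166.65)
```

```text
[0.58580307 0.186678   0.24749452] [-0.17662938  0.60367867 -1.57449104] [-0.05293868 -0.04063348 -0.07110066]
tool delta(frac) [-0.005  0.001  0.012] rows 0.0 yaw now 166.67 turn z frac total 0.001
```

Call:
{"api": "move_arm", "payload": {
  "series": [
    {"slide":[0,0,0.008],"turn":[0,0,0.1]},
    {"slide":[0,0.0018,0],"turn":[0,0,0.2]},
    {"slide":[0,0.0018,0],"turn":[0,0,0.2]},
    {"slide":[0,0.0018,0],"turn":[0,0,0.2]},
    {"slide":[0,0.0018,0],"turn":[0,0,0.2]},
    {"slide":[0,0.0018,0],"turn":[0,0,0.1]},
    {"slide":[0,0,0],"turn":[0,0,0]},
    {"slide":[0,0,0],"turn":[0,0,0]}
  ]
}}

```text
time_s: 11.2
ee_pos: [0.5866, 0.188, 0.2467]
tool_rot: [0.0, 0.369, 0.93, 0.0]
contact_force: [1.7, 0.9, -2.4]
grip_width: 0.013
gripper_force: 54.2
```

```bash
cat > st.py <<'E'
from h import *
P,r,s=pose();x=r.as_matrix()[:,0];k=P+r.apply([-.0021,-.0005,.0455])
print('F',np.round(s['contact_force'],1),'M',np.round(s['moment'],3),'yaw',np.degrees(np.arctan2(x[1],x[0])).round(1),'key',k.round(4),'tz',r.as_matrix()[:,2].round(3),'j7',round(s['joint_positions'][6],2),s['time_s'],'tau7',round(s['joint_torque'][6],3))
E
python3 st.py
```

```text
F [ 1.7  0.9 -2.4] M [ 0.163 -0.23   0.02 ] yaw 136.8 key [0.5878 0.1862 0.2012] tz [ 0.001  0.    -1.   ] j7 0.62 11.2 tau7 -0.021
```

Call:
{"api": "move_arm", "payload": {
  "series": [
    {"slide":[0,0.0018,0],"turn":[0,0,0.2]},
    {"slide":[0,0.0018,0],"turn":[0,0,0.2]},
    {"slide":[0,0.0018,0],"turn":[0,0,0.2]},
    {"slide":[0,0,0],"turn":[0,0,0]},
    {"slide":[0,0,0],"turn":[0,0,0]}
  ]
}}

```text
time_s: 11.7
ee_pos: [0.5872, 0.1885, 0.2467]
tool_rot: [0.0, 0.509, 0.861, 0.001]
contact_force: [1.7, 0.5, -2.5]
grip_width: 0.013
gripper_force: 54.2
```

```bash
python3 st.py
```

```text
F [ 1.7  0.5 -2.5] M [ 0.304 -0.447  0.025] yaw 118.8 key [0.5878 0.1865 0.2012] tz [ 0.001  0.001 -1.   ] j7 0.33 11.7 tau7 -0.033
```

Call:
{"api": "move_arm", "payload": {
  "series": [
    {"slide":[0,0.0018,0],"turn":[0,0,0.2]},
    {"slide":[0,0.0018,0],"turn":[0,0,0.2]},
    {"slide":[0,0.0018,0],"turn":[0,0,0.2]},
    {"slide":[0,0,0],"turn":[0,0,0]},
    {"slide":[0,0,0],"turn":[0,0,0]}
  ]
}}

```text
time_s: 12.2
ee_pos: [0.5879, 0.1889, 0.2468]
tool_rot: [0.0, 0.637, 0.771, 0.001]
contact_force: [3.2, 2.2, -2.6]
grip_width: 0.0132
gripper_force: 54.1
```

```bash
python3 st.py
```

```text
F [ 3.2  2.2 -2.6] M [ 0.48  -0.738  0.029] yaw 100.9 key [0.5879 0.1867 0.2012] tz [ 0.001  0.001 -1.   ] j7 0.04 12.2 tau7 -0.041
```

Call:
{"api": "move_arm", "payload": {
  "series": [
    {"slide":[0.003,0.007,0],"turn":[0,0,0.2]},
    {"slide":[0,0.0018,0],"turn":[0,0,0.2]},
    {"slide":[0,0.0018,0],"turn":[0,0,0.2]},
    {"slide":[0,0,0],"turn":[0,0,0]},
    {"slide":[0,0,0],"turn":[0,0,0]}
  ]
}}

```text
time_s: 12.7
ee_pos: [0.5889, 0.189, 0.2468]
tool_rot: [0.0, 0.75, 0.662, 0.001]
contact_force: [2.7, 0.6, -2.3]
grip_width: 0.0135
gripper_force: 54.2
```

```bash
python3 st.py
```

```text
F [ 2.7  0.6 -2.3] M [ 0.486 -0.704  0.053] yaw 82.9 key [0.5882 0.187  0.2013] tz [ 0.001  0.    -1.   ] j7 -0.25 12.7 tau7 -0.035
```

Call:
{"api": "move_arm", "payload": {
  "series": [
    {"slide":[0.005,0.008,0],"turn":[0,0,0.2]},
    {"slide":[0,0.0018,0],"turn":[0,0,0.2]},
    {"slide":[0,0.0018,0],"turn":[0,0,0.2]},
    {"slide":[0,0,0],"turn":[0,0,0]},
    {"slide":[0,0,0],"turn":[0,0,0]}
  ]
}}

```text
time_s: 13.2
ee_pos: [0.5901, 0.189, 0.2467]
tool_rot: [0.0, 0.844, 0.536, 0.0]
contact_force: [2.2, 1.5, -1.6]
grip_width: 0.013
gripper_force: 54.4
```

```bash
python3 st.py
```

```text
F [ 2.2  1.5 -1.6] M [ 0.322 -0.58   0.101] yaw 64.9 key [0.5887 0.1873 0.2012] tz [ 0. -0. -1.] j7 -0.53 13.2 tau7 -0.091
```

Call:
{"api": "move_arm", "payload": {
  "series": [
    {"slide":[0.003,0.003,0],"turn":[0,0,0.2]},
    {"slide":[0,0.0018,0],"turn":[0,0,0.2]},
    {"slide":[0,0,0],"turn":[0,0,0]},
    {"slide":[0,0,0],"turn":[0,0,0]}
  ]
}}

```text
time_s: 13.6
ee_pos: [0.5907, 0.1888, 0.2467]
tool_rot: [0.0, 0.895, 0.445, -0.0]
contact_force: [0.9, 0.2, -0.4]
grip_width: 0.013
gripper_force: 54.5
```

```bash
python3 st.py
```

```text
F [ 0.9  0.2 -0.4] M [ 0.079 -0.442  0.199] yaw 52.9 key [0.5891 0.1875 0.2013] tz [ 0. -0. -1.] j7 -0.73 13.6 tau7 -0.195
```

Call:
{"api": "move_arm", "payload": {
  "series": [
    {"slide":[0,0.0018,0],"turn":[0,0,0.2]},
    {"slide":[0,0.0018,0],"turn":[0,0,0.2]},
    {"slide":[0,0,0],"turn":[0,0,0]},
    {"slide":[0,0,0],"turn":[0,0,0]}
  ]
}}

```text
time_s: 14.0
ee_pos: [0.5912, 0.1886, 0.2467]
tool_rot: [0.0, 0.937, 0.349, 0.0]
contact_force: [1.8, -0.1, -1.2]
grip_width: 0.0126
gripper_force: 54.6
```

```bash
python3 st.py
```

```text
F [ 1.8 -0.1 -1.2] M [-0.02  -0.538  0.363] yaw 40.9 key [0.5893 0.1876 0.2012] tz [ 0. -0. -1.] j7 -0.92 14.0 tau7 -0.315
```

Call:
{"api": "move_arm", "payload": {
  "series": [
    {"slide":[0,0.0018,0],"turn":[0,0,0.2]},
    {"slide":[0,0.0018,0],"turn":[0,0,0.18]},
    {"slide":[0,0,0],"turn":[0,0,0]},
    {"slide":[0,0,0],"turn":[0,0,0]},
    {"slide":[0,0,0],"turn":[0,0,0]}
  ]
}}

```text
time_s: 14.5
ee_pos: [0.5916, 0.1881, 0.2467]
tool_rot: [0.0, 0.967, 0.254, 0.0]
contact_force: [2.7, -2.0, -1.0]
grip_width: 0.0129
gripper_force: 54.8
```

```bash
python3 st.py
```

```text
F [ 2.7 -2.  -1. ] M [-0.255 -0.723  0.45 ] yaw 29.4 key [0.5895 0.1875 0.2012] tz [ 0.001 -0.    -1.   ] j7 -1.1 14.5 tau7 -0.444
```

Call:
{"api": "move_arm", "payload": {
  "series": [
    {"slide":[0,0.001,0],"turn":[0,0,0.13]},
    {"slide":[0,0,0],"turn":[0,0,0]},
    {"slide":[0,0,0],"turn":[0,0,0]},
    {"slide":[0,0,0],"turn":[0,0,0]}
  ]
}}

```text
time_s: 14.9
ee_pos: [0.5916, 0.1881, 0.2468]
tool_rot: [0.0, 0.975, 0.22, 0.0]
contact_force: [2.9, -2.0, -0.5]
grip_width: 0.0135
gripper_force: 54.9
```

```bash
python3 st.py
```

```text
F [ 2.9 -2.  -0.5] M [-0.406 -0.817  0.479] yaw 25.4 key [0.5895 0.1876 0.2013] tz [ 0.001 -0.    -1.   ] j7 -1.16 14.9 tau7 -0.512
```

Call:
{"api": "move_arm", "payload": {
  "series": [
    {"slide":[0.003,0.005,0],"turn":[0,0,-0.1]},
    {"slide":[0,0,0],"turn":[0,0,-0.1]},
    {"slide":[0,0,0],"turn":[0,0,0]},
    {"slide":[0,0,0],"turn":[0,0,0]}
  ]
}}

```text
time_s: 15.3
ee_pos: [0.5917, 0.1882, 0.2466]
tool_rot: [-0.0, 0.963, 0.27, -0.0]
contact_force: [0.4, -0.3, 1.5]
grip_width: 0.0129
gripper_force: 54.7
```

```bash
python3 st.py
```

```text
F [ 0.4 -0.3  1.5] M [-0.172 -0.447  0.092] yaw 31.3 key [0.5896 0.1875 0.2011] tz [-0.001  0.001 -1.   ] j7 -1.07 15.3 tau7 -0.082
```

Call:
{"api": "move_arm", "payload": {
  "series": [
    {"slide":[0,0,0],"turn":[0,0,-0.05]},
    {"slide":[0,0,-0.05],"turn":[0,0,0]},
    {"slide":[0,0,-0.05],"turn":[0,0,0]},
    {"slide":[0,0,-0.08],"turn":[0,0,0]},
    {"slide":[0,0,-0.2],"turn":[0,0,0]},
    {"slide":[0,0,-0.2],"turn":[0,0,0]},
    {"slide":[0,0,0],"turn":[0,0,0]}
  ]
}}

```text
time_s: 16.0
ee_pos: [0.5932, 0.1881, 0.3204]
tool_rot: [0.0, 0.959, 0.283, 0.003]
contact_force: [0.9, 0.2, -2.3]
grip_width: 0.0133
gripper_force: 54.4
```

```bash
python3 st.py
python3 - <<'E'
from h import *
P,r,s=pose();p=imaging.read_camera('wrist');c=cloud(p,np.ones((480,640),bool));l=r.inv().apply(c-P)
b=l[(abs(l[:,1])<.02)&(l[:,2]>-.032)&(l[:,2]<-.022)&(abs(l[:,0])<.05)];print('bar end',np.percentile(b[:,0],[.5,99.5]))
k=l[(abs(l[:,1])<.03)&(l[:,2]>.025)&(l[:,2]<.06)&(abs(l[:,0])<.03)]
print('socket',len(k),np.percentile(k,[1,99],axis=0))
plan([.4956,-.1713,.31],-15)
E
```

```text
F [ 0.9  0.2 -2.3] M [-0.005 -0.002 -0.004] yaw 32.9 key [0.5915 0.1875 0.2749] tz [ 0.006  0.002 -1.   ] j7 -1.06 16.0 tau7 -0.034
bar end [-0.03555481  0.03635803]
socket 128 [[-0.00370009 -0.01261438  0.02509085]
 [ 0.00978147  0.01344044  0.04423809]]
tool delta(frac) [-2.303  2.077  0.062] rows 7.8 yaw now 32.87 turn z frac total 1.596
```

Call:
{"api": "move_arm", "payload": {
  "series": [
    {"slide":[-0.2,0.18,0],"turn":[0,0,0]},
    {"slide":[-0.28,0.25,0],"turn":[0,0,0]},
    {"slide":[-0.28,0.25,0],"turn":[0,0,0]},
    {"slide":[-0.28,0.25,0],"turn":[0,0,0]},
    {"slide":[-0.28,0.25,0],"turn":[0,0,0]},
    {"slide":[-0.28,0.25,0],"turn":[0,0,0]},
    {"slide":[-0.28,0.25,0],"turn":[0,0,0]},
    {"slide":[-0.28,0.25,0],"turn":[0,0,0]},
    {"slide":[-0.14,0.15,0],"turn":[0,0,0]}
  ]
}}

```text
time_s: 16.95
ee_pos: [0.492, -0.1756, 0.3153]
tool_rot: [-0.0, 0.96, 0.28, -0.001]
contact_force: [-0.1, -0.1, -2.0]
grip_width: 0.0125
gripper_force: 54.3
```

Call:
{"api": "move_arm", "payload": {
  "series": [
    {"slide":[0,0,0],"turn":[0,0,0.25]},
    {"slide":[0,0,0.2],"turn":[0,0,0.25]},
    {"slide":[0,0,0.2],"turn":[0,0,0.25]},
    {"slide":[0,0,0.2],"turn":[0,0,0.25]},
    {"slide":[0,0,0.2],"turn":[0,0,0.25]},
    {"slide":[0,0,0.2],"turn":[0,0,0.25]},
    {"slide":[0,0,0.2],"turn":[0,0,0.25]},
    {"slide":[0,0,0.2],"turn":[0,0,0]},
    {"slide":[0,0,0],"turn":[0,0,0]},
    {"slide":[0,0,0],"turn":[0,0,0]},
    {"slide":[0,0,0],"turn":[0,0,0]}
  ]
}}

```text
time_s: 18.05
ee_pos: [0.4962, -0.1717, 0.1492]
tool_rot: [0.0, 0.985, -0.17, 0.001]
contact_force: [0.5, -0.1, -1.0]
grip_width: 0.0135
gripper_force: 54.2
```

```bash
python3 st.py
python3 - <<'E'
from h import *
plan([.494,-.1705,.069],-19.5)
# tilt correction
P,r,s=pose();print('tilt: tool-frame world-down',r.inv().apply([0,0,-1]).round(4))
E
```

```text
F [ 0.5 -0.1 -1. ] M [ 0.005 -0.021 -0.006] yaw -19.6 key [ 0.4944 -0.1705  0.1037] tz [ 0.002 -0.    -1.   ] j7 -1.17 18.05 tau7 -0.001
tool delta(frac) [-0.022 -0.003  0.669] rows 1.7 yaw now -19.63 turn z frac total -0.004
tilt: tool-frame world-down [-1.8e-03  2.0e-04  1.0e+00]
```

Call:
{"api": "move_arm", "payload": {
  "series": [
    {"slide":[0,0,0.2],"turn":[0,0,0]},
    {"slide":[0,0,0.2],"turn":[0,0,0]},
    {"slide":[0,0,0.15],"turn":[0,0,0]},
    {"slide":[0,0,0.06],"turn":[0,0,0]},
    {"slide":[0,0,0.04],"turn":[0,0,0]},
    {"slide":[0,0,0.02],"turn":[0,0,0]},
    {"slide":[0,0,0],"turn":[0,0,0]},
    {"slide":[0,0,0],"turn":[0,0,0]}
  ]
}}

```text
time_s: 18.85
ee_pos: [0.4962, -0.1716, 0.0686]
tool_rot: [0.0, 0.985, -0.17, 0.001]
contact_force: [-0.4, 0.4, -1.7]
grip_width: 0.0132
gripper_force: 54.2
```

```bash
python3 st.py
```

```text
F [-0.4  0.4 -1.7] M [0.008 0.01  0.063] yaw -19.6 key [ 0.4945 -0.1705  0.0231] tz [ 0.002 -0.    -1.   ] j7 -1.09 18.85 tau7 0.0
```

Still about 1 mm above the slats. I'll lower a little more.

Call:
{"api": "move_arm", "payload": {
  "series": [
    {"slide":[0,0,0.008],"turn":[0,0,0]},
    {"slide":[0,0,0.006],"turn":[0,0,0]},
    {"slide":[0,0,0],"turn":[0,0,0]},
    {"slide":[0,0,0],"turn":[0,0,0]}
  ]
}}

```text
time_s: 19.25
ee_pos: [0.4962, -0.1717, 0.0671]
tool_rot: [-0.0, 0.985, -0.171, 0.001]
contact_force: [-2.1, 2.0, 5.4]
grip_width: 0.0133
gripper_force: 55.4
```

```bash
python3 st.py
```

```text
F [-2.1  2.   5.4] M [0.207 0.244 0.052] yaw -19.6 key [ 0.4945 -0.1705  0.0216] tz [ 0.002 -0.    -1.   ] j7 -1.09 19.25 tau7 -0.008
```

Contact with the slats. Release, then lift.

Call:
{"api": "move_arm", "payload": {
  "series": [
    {"slide":[0,0,0],"turn":[0,0,0]},
    {"slide":[0,0,0],"turn":[0,0,0]},
    {"slide":[0,0,0],"turn":[0,0,0]},
    {"slide":[0,0,0],"turn":[0,0,0]},
    {"slide":[0,0,0],"turn":[0,0,0]},
    {"slide":[0,0,0],"turn":[0,0,0]},
    {"slide":[0,0,0],"turn":[0,0,0]},
    {"slide":[0,0,0],"turn":[0,0,0]},
    {"slide":[0,0,0],"turn":[0,0,0]},
    {"slide":[0,0,0],"turn":[0,0,0]}
  ],
  "jaw": -1
}}

```text
time_s: 20.25
ee_pos: [0.4956, -0.1713, 0.0661]
tool_rot: [-0.0, 0.985, -0.17, 0.0]
contact_force: [1.1, -0.6, -0.3]
grip_width: 0.0855
gripper_force: 0.0
```

Call:
{"api": "move_arm", "payload": {
  "series": [
    {"slide":[0,0,-0.1],"turn":[0,0,0]},
    {"slide":[0,0,-0.2],"turn":[0,0,0]},
    {"slide":[0,0,-0.3],"turn":[0,0,0]},
    {"slide":[0,0,-0.3],"turn":[0,0,0]},
    {"slide":[0,0,-0.3],"turn":[0,0,0]},
    {"slide":[0,0,-0.3],"turn":[0,0,0]},
    {"slide":[0,0,0],"turn":[0,0,0]},
    {"slide":[0,0,0],"turn":[0,0,0]},
    {"slide":[0,0,0],"turn":[0,0,0]}
  ]
}}

```text
time_s: 21.15
ee_pos: [0.495, -0.1708, 0.2453]
tool_rot: [-0.0, 0.985, -0.171, -0.001]
contact_force: [-0.5, 0.6, -0.3]
grip_width: 0.0854
gripper_force: 0.0
```

Run:
```python
from h import *
p=imaging.read_camera('side');cv2.imwrite('pics/g.png',p['img'][80:480,180:480])
w=imaging.read_camera('wrist')
c=cloud(w,np.ones((480,640),bool));t=c[(np.linalg.norm(c[:,:2]-[.4945,-.1705],axis=1)<.06)&(c[:,2]>.085)&(c[:,2]<.12)]
print(len(t),t[:,2].mean(),cv2.minAreaRect(t[:,:2].astype(np.float32)));print(pose()[0])
```

```text
1492 0.09632953805446763 ((0.49359169602394104, -0.17138977348804474), (0.013989933766424656, 0.07918117195367813), 70.03195190429688)
[ 0.49481519 -0.17074169  0.24485893]
```

View pics/g.png

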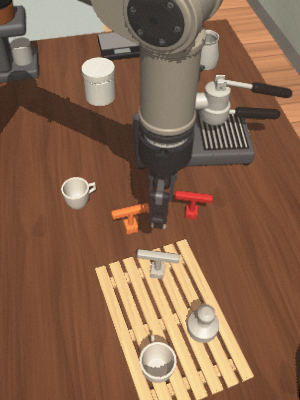

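The key stands upright on the slats at crop px (158,262), and the cups, tamper and tin have not moved. Handing in.

```bash
python3 -c "
from station import ticket
print(ticket.finish_job())"
```

```text
the job is handed in; nothing more can be done
None
```

I turned the plug clockwise to about 0.5 N m, stood the key upright on the tray again and handed the job in at about 21 s; no verdict came back.

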